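# Terracotta pots onto their matching saucers

### The job

Four empty terracotta pots stand about on the shed bench: stand each one upright in the middle of the terracotta saucer that matches it in shape and size (large round pot on large round saucer, and so on), with the square pots turned so that their sides run parallel to the sides of their saucers. Keep the pots upright all the way, and leave the steel cup and the metal scoop where they are.

Things in the scene. Friction and masses are not known exactly. Their poses are not given: they have to be found in the camera images.
- round_pot_large: Large round terracotta flower pot, empty, open at the top. Origin: centre of its underside, z up; 60 mm tall, weighs 90 to 180 g. A straight-sided collar 62 mm in diameter takes up the top 20 mm (6 mm thick wall); below it the body is narrower, tapering from 52 mm to a 46 mm foot.
- round_pot_small: Small round terracotta flower pot, empty, open at the top. Origin: centre of its underside, z up; 44 mm tall, weighs 40 to 85 g. A straight-sided collar 44 mm in diameter takes up the top 16 mm (6 mm thick wall); below it the body is narrower, tapering from 34 mm to a 32 mm foot.
- square_pot_large: Large square terracotta flower pot, empty, open at the top. Origin: centre of its underside, z up; x and y are square to its sides. 60 mm tall, weighs 105 to 210 g. A straight-sided collar 60 mm wide takes up the top 20 mm (9 mm thick wall); the body below is 48 mm wide.
- square_pot_small: Small square terracotta flower pot, empty, open at the top. Origin: centre of its underside, z up; x and y are square to its sides. 44 mm tall, weighs 50 to 100 g. A straight-sided collar 42 mm wide takes up the top 16 mm (8 mm thick wall); the body below is 32 mm wide.
- round_saucer_large: Large round pot saucer, 90 mm across, about 74 mm across its inner floor. Terracotta, a shallow dish that does not move, 12 mm high overall, inner floor 5 mm above the bench. Origin: centre of its underside, on the bench, z up.
- round_saucer_small: Small round pot saucer, 62 mm across, about 46 mm across its inner floor. Terracotta, a shallow dish that does not move, 12 mm high overall, inner floor 5 mm above the bench. Origin: centre of its underside, on the bench, z up.
- square_saucer_large: Large square pot saucer, 86 mm wide, 74 mm wide inside. Terracotta, a shallow dish that does not move, 12 mm high overall, inner floor 5 mm above the bench. Origin: centre of its underside, on the bench, z up; x and y are square to its sides.
- square_saucer_small: Small square pot saucer, 60 mm wide, 48 mm wide inside. Terracotta, a shallow dish that does not move, 12 mm high overall, inner floor 5 mm above the bench. Origin: centre of its underside, on the bench, z up; x and y are square to its sides.
- steel_cup: Bystander: plain steel cup, 68 mm across the rim, 85 mm tall, standing loose among the pots. Origin: centre of its underside, z up.
- scoop: Bystander: metal scoop lying loose, about 190 mm long, 50 mm wide and 34 mm high. Its x axis points from the handle to the mouth; it reaches from 95 mm behind its origin to 93 mm ahead of it; origin on the bench, z up.
Not all that is in view belongs to the job. Leave any yellow look-alike of the square_pot_large alone.

How it is judged:
At the end, for the whole second after the job is handed in: Each pot rests on the floor of its own saucer (same shape and size), centred within 12 mm, upright within 0.1 rad, square pots parallel to their saucers within 0.25 rad, origin under 8 mm above the saucer's, at rest; cup and scoop within 20 mm of their starts, cup upright within 0.2 rad (horizontal distance between round_pot_large and round_saucer_large below 0.012 m and z of round_pot_large in the frame of round_saucer_large below 0.008 m and angle between each of round_pot_large, round_pot_small, square_pot_large, square_pot_small's own z axis and vertical below 0.1 rad and linear speed of each of round_pot_large, round_pot_small, square_pot_large, square_pot_small below 0.02 m/s and angular speed of each of round_pot_large, round_pot_small, square_pot_large, square_pot_small below 0.2 rad/s and horizontal distance between round_pot_small and round_saucer_small below 0.012 m and z of round_pot_small in the frame of round_saucer_small below 0.008 m and horizontal distance between square_pot_large and square_saucer_large below 0.012 m and z of square_pot_large in the frame of square_saucer_large below 0.008 m and (angle between the x axis of square_pot_large and the x axis of square_saucer_large, either way round below 0.25 rad or angle between the x axis of square_pot_large and the y axis of square_saucer_large, either way round below 0.25 rad) and horizontal distance between square_pot_small and square_saucer_small below 0.012 m and z of square_pot_small in the frame of square_saucer_small below 0.008 m and (angle between the x axis of square_pot_small and the x axis of square_saucer_small, either way round below 0.25 rad or angle between the x axis of square_pot_small and the y axis of square_saucer_small, either way round below 0.25 rad) and distance of each of steel_cup, scoop from where it was at the start of the episode below 0.02 m and angle between steel_cup's own z axis and vertical below 0.2 rad); the robot touches nothing.
It fails at once if a pot is tipped over (more than 0.6 rad) (angle between any of round_pot_large, round_pot_small, square_pot_large, square_pot_small's own z axis and vertical above 0.6 rad).
It fails at once if the steel cup or the scoop is knocked more than 40 mm away, or the cup tipped over (distance of any of steel_cup, scoop from where it was at the start of the episode above 0.04 m or angle between steel_cup's own z axis and vertical above 0.6 rad).
It also fails if it takes over 120 s, if anything falls off the work surface, if the arm or the gripper's body presses on something with over 40 N, if the wrist force passes 120 N, or if a joint passes its speed limit or range.

### The arm

A 6-joint arm with a two-finger parallel gripper is mounted at the origin on the work surface. World frame = base frame: x ahead of the robot, y to its left, z up, the work surface at z = 0. Lengths are in m, angles in rad, forces in N, time in s.
With the tool pointing down it reaches from about 0.275 to 0.875 m from the base axis. Payload 12.5 kg.
Tool frame: the origin (TCP) lies on the mounting face of the last link; the fingertips stand 173 mm ahead of it and the grasp point (between the pads) lies 155 mm ahead of it; z points along the fingers, y is the direction in which the jaws open and shut (so a half turn about z gives the same grasp; the last joint's range is limited). The gripper opens to 85 mm and grips with 20 to 120 N. Pads are 22 mm wide; open, the fingers measure 114 mm over their backs; the gripper's body (76 mm by 85 mm) begins 54 mm behind the grasp point. The pads swing forward as they close: fully open they stand 13 mm farther back than shut.
Start: joints at [1.219, 0.351, 1.652, -0, 1.139, -0.085], TCP at [0.145, 0.531, 0.405] pointing down, gripper open.
Joint ranges: [-2.75, 2.75], [-0.79, 2.1], [0.01, 2.65], [-1.57, 4.71], [0.07, 3.14], [-2.87, 2.87]. Speed limits (rad/s): [2.22, 2.22, 2.79, 3.14, 3.14, 3.14].

### API

Orientations are given as [roll, pitch, yaw] about the fixed x, y, z axes, in that order (R = Rz(yaw) Ry(pitch) Rx(roll)).
In Python, from plant import robot gives the robot as it stands. Calls block until the motion is done:
- robot.movep(position, orientation): joint-space move of the TCP to a pose.
- robot.move_linear(position, feed=0.15, rotation=None, max_force=None): straight line of the TCP; rotation=None keeps the orientation; feed is the mean speed in m/s. With max_force (N) it stops when the force on the tool has changed by that much, and returns True; else False.
- robot.set_joints(angles): joint-space move.
- robot.grip(opening): finger opening in m; the grip force is fixed at half the most; returns when the fingers have stopped.
- robot.pause(seconds).
- robot.solve_ik(position, orientation): joint angles nearest the present ones, or None.
- robot.read_camera(name): name is "side" or "top"; returns the picture (384x512x3 uint8, red, green, blue); there is no depth.
- robot.camera_info(name): a dict with "K" (3x3 intrinsics, pixels), "origin" and "orientation" of the camera in the world. Camera axes: x right, y down, z forward; pixel columns grow to the right and rows downward; lengths in m; the calibration is good to about 2 mm. A picture is of the moment at which its call begins. camera_info takes no time and is no camera call.
A pose or a line that the arm cannot do raises robot.IKError and nothing moves.
- robot.finish_job(): hands the job in, once; it reports no verdict.
Trained networks look in the newest picture that a camera, given by its name, has taken for a name from the list of things; names that differ only in an ending like _2 or _b are one class to them, and where a whole thing is asked for, a point or a joint stands for the part that bears it (a point fixed in the world has none). Each returns a list of dicts, best first, with "score" (0 to 1); they miss things now and then, are a little off and sometimes report something else, mostly with a low value. They report only what shows in the picture. A call takes as long as a camera call. They do not tell look-alikes from the thing itself.
- robot.masks_of(label, camera): "mask" (384x512 bool, what is visible of it) and "bbox" ([left, top, right, bottom] in pixels, round what is visible of it).
- robot.place_of(label, camera): "point" ([column, row] in pixels: a listed point, or the origin of a listed thing).
Readings, each from a call of its own:
- robot.current_clock(): time.
- robot.current_joint_positions(): joint angles.
- robot.current_joint_velocities(): joint speeds.
- robot.current_joint_torque(): joint torques, N m.
- robot.current_tcp_pos(): TCP position.
- robot.current_eef_rot(): TCP orientation.
- robot.current_wrist_force(): force on the tool from outside, world axes, zero at the start.
- robot.current_moment(): the same for the moment, N m.
- robot.current_width(): finger opening in m.
Only numpy, scipy, OpenCV 4.12 (cv2) and the standard library are available. Lean on these libraries where they do the work, as an engineer would, in place of code of your own. Each camera call takes 0.05 s, during which the arm holds its last target.

## Working session

There is one attempt and no reset: what is moved stays moved. The work goes in short steps, each a Python script; the robot and the scene stay as the last script left them, time stands still between calls to the robot, and variables do not carry over. Pictures are saved under pics/ and viewed, and the job is handed in when it is done.

```bash
ls; mkdir -p pics; python3 - <<'E'
from plant import robot
import cv2
for c in ("top","side"):
    im=robot.read_camera(c); cv2.imwrite(f"pics/{c}0.png",cv2.cvtColor(im,cv2.COLOR_RGB2BGR))
    i=robot.camera_info(c); print(c,i)
    for l in ["round_pot_large","round_pot_small","square_pot_large","square_pot_small","round_saucer_large","round_saucer_small","square_saucer_large","square_saucer_small","steel_cup","scoop"]:
        print(l,[(round(d["score"],2),[int(v) for v in d["bbox"]]) for d in robot.masks_of(l,c)],[(round(d["score"],2),[round(float(v),1) for v in d["point"]]) for d in robot.place_of(l,c)])
print(robot.current_clock())
E
```

```text
pics
top {'K': array([[393.48200512,   0.        , 256.74473729],
       [  0.        , 393.48200512, 183.30642663],
       [  0.        ,   0.        ,   1.        ]]), 'origin': array([ 0.31699587, -0.01804432,  1.31589674]), 'orientation': array([-2.99647745,  0.00918488, -1.59446696])}
round_pot_large [(0.62, [274, 182, 295, 202])] [(0.73, [282.5, 190.5]), (0.59, [177.3, 156.9])]
round_pot_small [] [(0.55, [285.6, 146.3]), (0.28, [174.3, 157.5])]
square_pot_large [(0.89, [372, 219, 398, 240]), (0.86, [329, 210, 351, 232]), (0.66, [327, 243, 351, 271])] [(0.96, [335.6, 254.6]), (0.95, [338.5, 220.1]), (0.77, [378.2, 226.8])]
square_pot_small [(0.52, [201, 140, 215, 154])] [(0.67, [211.3, 149.5])]
round_saucer_large [] [(0.82, [229.6, 197.4])]
round_saucer_small [(0.84, [126, 171, 145, 191])] [(0.53, [135.8, 183.1])]
square_saucer_large [(0.83, [151, 209, 177, 232])] [(0.86, [164.1, 223.4])]
square_saucer_small [(0.67, [348, 159, 375, 181])] [(0.62, [359.6, 171.9])]
steel_cup [(0.69, [161, 140, 185, 165]), (0.64, [245, 107, 261, 159])] [(0.68, [177.0, 155.9])]
scoop [(0.8, [243, 10
[... 529 characters left out ...]
92, 333, 338, 382]), (0.64, [213, 290, 252, 340])] [(0.96, [313.4, 372.5]), (0.8, [286.0, 299.9]), (0.75, [231.4, 321.9])]
square_pot_small [(0.84, [275, 143, 290, 162])] [(0.62, [281.0, 160.4])]
round_saucer_large [(0.81, [233, 173, 261, 197])] [(0.72, [380.7, 301.1]), (0.66, [249.5, 188.0]), (0.64, [335.9, 208.6])]
round_saucer_small [(0.63, [207, 121, 226, 137])] [(0.58, [213.0, 126.9])]
square_saucer_large [(0.64, [168, 140, 205, 164])] [(0.81, [185.1, 152.2]), (0.62, [381.9, 300.7])]
square_saucer_small [(0.7, [366, 281, 401, 321])] [(0.62, [381.6, 301.5])]
steel_cup [(0.82, [241, 116, 267, 145])] [(0.92, [249.1, 145.4])]
scoop [(0.58, [305, 160, 361, 191])] [(0.91, [333.0, 180.3])]
2.1
```

```bash
python3 - <<'E'
import cv2
a=cv2.imread("pics/top0.png")
cv2.imwrite("pics/topc.png",cv2.resize(a[85:285,110:410],None,fx=2.66,fy=2.66,interpolation=cv2.INTER_CUBIC))
b=cv2.imread("pics/side0.png"); cv2.imwrite("pics/sidec.png",cv2.resize(b[104:384,140:420],None,fx=2.1,fy=2.1,interpolation=cv2.INTER_CUBIC))
E
```

```text
(no output)
```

View pics/topc.png

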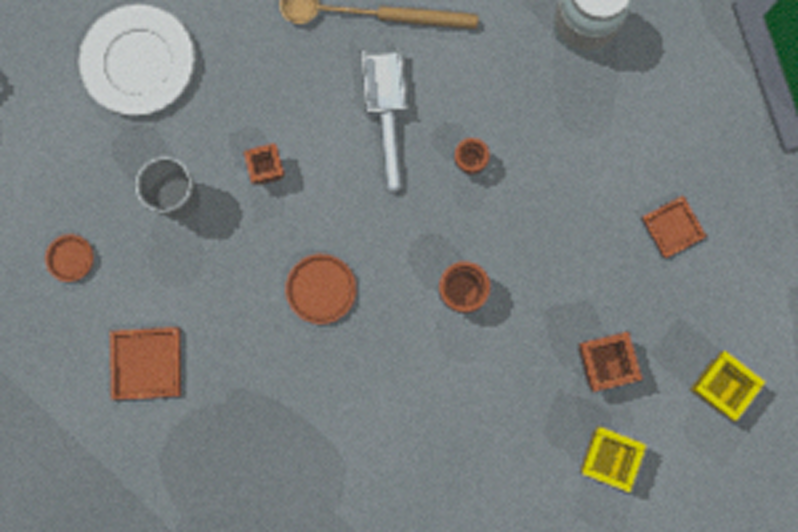

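View pics/sidec.png

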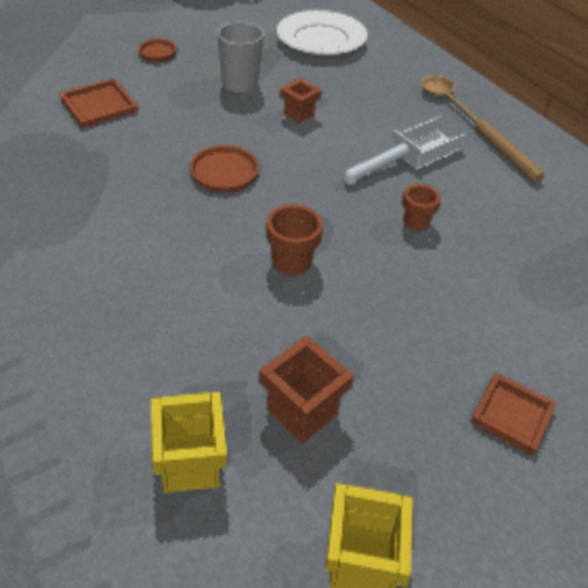

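View pics/top0.png

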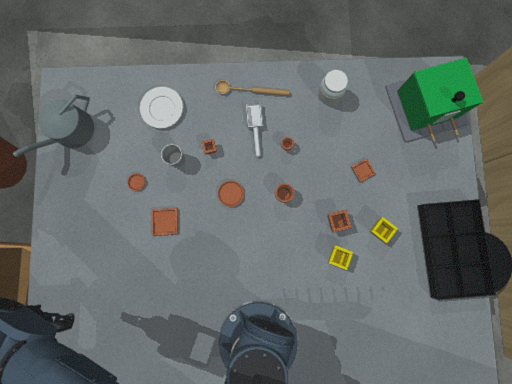

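Candidates for square_pot_large: the terracotta one at top (339,220), and yellow look-alikes at (384,230) and (341,258). I choose the terracotta one. The other pots are unambiguous: large round (284,192), small round (287,144), small square (209,147). The network also put round_pot labels on the cup at (177,157), which I reject. Next I fit the known silhouettes to colour masks in both views.

```bash
cat > h.py <<'E'
from plant import robot
import numpy as np, cv2
from scipy.optimize import minimize, linear_sum_assignment
from scipy.spatial.transform import Rotation as Ro
CI={c:robot.camera_info(c) for c in("top","side")}
S=4
def proj(c,P):
    i=CI[c]; R=Ro.from_euler('xyz',i["orientation"]).as_matrix()
    q=(np.atleast_2d(P)-i["origin"])@R; q=q@i["K"].T; return q[:,:2]/q[:,2:]
def ray(c,uv,z):
    i=CI[c]; R=Ro.from_euler('xyz',i["orientation"]).as_matrix()
    d=R@np.linalg.solve(i["K"],[uv[0],uv[1],1]); o=i["origin"]; return (o+d*(z-o[2])/d[2])[:2]
def ring(kind,w,z):
    if kind=='r':
        t=np.linspace(0,2*np.pi,40,endpoint=False); return np.c_[w/2*np.cos(t),w/2*np.sin(t),0*t+z]
    return np.array([[a*w/2,b*w/2,z] for a,b in((1,1),(-1,1),(-1,-1),(1,-1))])
M={"round_pot_large":('r',[[(.046,0),(.052,.04)],[(.062,.04),(.062,.06)]]),
"round_pot_small":('r',[[(.032,0),(.034,.028)],[(.044,.028),(.044,.044)]]),
"square_pot_large":('s',[[(.048,0),(.048,.04)],[(.060,.04),(.060,.06)]]),
"square_pot_small":('s',[[(.032,0),(.032,.028)],[(.042,.028),(.042,.044)]]),
"round_saucer_large":('r',[[(.09,0),(.09,.012)]]),"round_saucer_small":('r',[[(.062,0),(.062,.012)]]),
"square_saucer_large":('s',[[(.086,0),(.086,.012)]]),"square_saucer_small":('s',[[(.06,0),(.06,.012)]])}
def polys(n,p,c,z0=0):
    k,parts=M[n]; R=Ro.from_euler('z',p[2]).as_matrix(); out=[]
    for pt in parts:
        P=np.vstack([ring(k,w,z) for w,z in pt])@R.T+[p[0],p[1],z0]
        out.append(cv2.convexHull(proj(c,P).astype(np.float32))[:,0])
    return out
def cmask(im):
    hsv=cv2.cvtColor(im,cv2.COLOR_RGB2HSV)
    big=im.astype(int)
    return ((hsv[...,0]<14)&(hsv[...,1]>90)&(hsv[...,2]>25)).astype(np.float32)
def soft(im):  # terracotta-ness upsampled
    return cv2.GaussianBlur(cmask(im),(0,0),.6)
def fit(n,guess,ims,cams=("top","side"),z0=0,win=30):
    data={}
    for c in cams:
        g=proj(c,[guess[0],guess[1],.02])[0].astype(int)
        w=win if c=="top" else win+8
        x0,y0=max(g[0]-w,0),max(g[1]-w,0); x1,y1=min(g[0]+w,512),min(g[1]+w,384)
        m=cmask(ims[c])[y0:y1,x0:x1]
        nl,lab,st,cen=cv2.connectedComponentsWithStats(m.astype(np.uint8))
        best=min((j for j in range(1,nl) if st[j,4]>15),key=lambda j:np.hypot(*(cen[j]-(g-[x0,y0]))))
        m=(lab==best).astype(np.uint8)
        cs,_=cv2.findContours(m,cv2.RETR_EXTERNAL,cv2.CHAIN_APPROX_NONE); m=cv2.drawContours(m*0,cs,-1,1,-1)
        data[c]=(x0,y0,m.astype(np.float32))
    def cost(p):
        e=0
        for c,(x0,y0,m) in data.items():
            r=np.zeros((m.shape[0]*S,m.shape[1]*S),np.uint8)
            for q in polys(n,p,c,z0):
                cv2.fillConvexPoly(r,np.round(((q-[x0,y0]+.5)*S-.5)*16).astype(np.int32),255,cv2.LINE_AA,4)
            r=cv2.resize(r,(m.shape[1],m.shape[0]),interpolation=cv2.INTER_AREA)/255.
            e+=((r-m)**2).sum()/m.sum()
        return e
    best=None
    for y in ((0,) if M[n][0]=='r' else np.arange(0,np.pi/2,np.pi/12)):
        s=np.array([[guess[0],guess[1],y]]*4); s[1,0]+=.01; s[2,1]+=.01; s[3,2]+=.15
        r=minimize(cost,s[0],method='Nelder-Mead',options=dict(initial_simplex=s,xatol=1e-4,fatol=1e-5))
        if best is None or r.fun<best.fun: best=r
    p=best.x.copy()
    if M[n][0]=='s': p[2]=(p[2]+np.pi/4)%(np.pi/2)-np.pi/4
    return p,best.fun
E
cat > m1.py <<'E'
from h import *
import json
ims={c:robot.read_camera(c) for c in("top","side")}
G={"round_pot_large":(284,192),"round_pot_small":(287,144),"square_pot_large":(339,221),"square_pot_small":(209,147),"round_saucer_large":(231,193),"round_saucer_small":(137,182),"square_saucer_large":(165,221),"square_saucer_small":(363,171)}
res={}
ov={c:cv2.resize(ims[c],None,fx=3,fy=3,interpolation=cv2.INTER_CUBIC)[...,::-1].copy() for c in ims}
for n,uv in G.items():
    g=ray("top",uv,.02 if 'pot' in n else .01)
    p,f=fit(n,g,ims); res[n]=list(p)
    pt,ft=fit(n,g,ims,("top",)); ps,fs=fit(n,g,ims,("side",))
    print(n,p.round(4),round(f,3),"top",pt.round(3),round(ft,2),"side",ps.round(3),round(fs,2), "r",round(np.hypot(*p[:2]),3))
    for c in ims:
        for q in polys(n,p,c): cv2.polylines(ov[c],[np.round((q+.5)*3-.5).astype(np.int32)],True,(0,255,0),1)
json.dump(res,open("res.json","w"))
cv2.imwrite("pics/ovt.png",ov["top"][260:860,330:1130]); cv2.imwrite("pics/ovs.png",cv2.resize(ov["side"][300:1100,450:1250],(600,600)))
E
python3 m1.py
```

```text
round_pot_large [ 0.4714 -0.0987  0.0323] 0.165 top [ 0.471 -0.099  0.084] 0.08 side [ 0.473 -0.097  0.152] 0.08 r 0.482
round_pot_small [ 0.6391 -0.1146  0.1028] 0.252 top [ 0.638 -0.115 -0.05 ] 0.12 side [ 0.641 -0.113  0.073] 0.12 r 0.649
square_pot_large [ 0.3764 -0.2706  0.2332] 0.153 top [ 0.375 -0.271  0.203] 0.08 side [ 0.378 -0.269  0.24 ] 0.05 r 0.464
square_pot_small [0.6355 0.147  0.2832] 0.262 top [0.634 0.146 0.262] 0.13 side [0.638 0.147 0.536] 0.09 r 0.652
round_saucer_large [ 0.4789  0.0802 -0.0413] 0.213 top [0.477 0.079 0.025] 0.07 side [ 0.483  0.084 -0.152] 0.12 r 0.486
round_saucer_small [0.5269 0.3985 0.0526] 0.397 top [ 0.525  0.397 -0.046] 0.14 side [0.53  0.403 0.023] 0.22 r 0.661
square_saucer_large [0.3902 0.2989 0.017 ] 0.143 top [0.389 0.299 0.015] 0.04 side [0.393 0.302 0.013] 0.08 r 0.492
square_saucer_small [ 0.546  -0.3694  0.4616] 0.147 top [ 0.545 -0.37   0.464] 0.08 side [ 0.548 -0.368  0.455] 0.05 r 0.659
```

View pics/ovt.png

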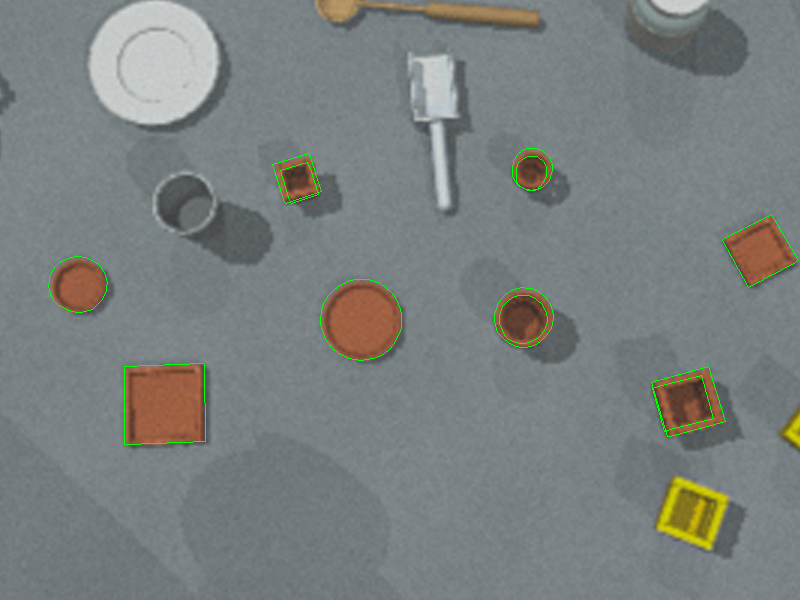

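View pics/ovs.png

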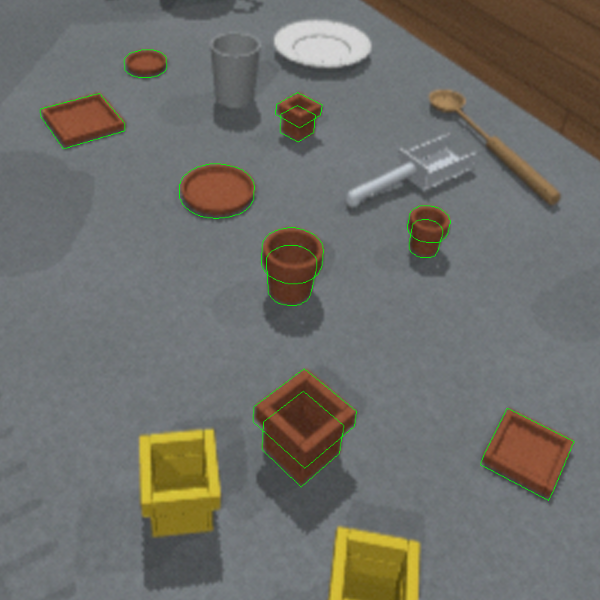

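The overlays match all eight things well in both views: terracotta pots at (284,192), (287,144), (339,221) and (209,147), with their saucers outlined. I start with the large round pot.

```bash
cat > pp.py <<'E'
from h import *
import json,sys
res=json.load(open("res.json"))
def wrap(a): return (a+np.pi)%(2*np.pi)-np.pi
def rot(y): return [np.pi,0,wrap(y)]
def run(pot,sauc,jaw,opening,dry=False):
    p=np.array(res[pot]); s=np.array(res[sauc])
    if M[pot][0]=='s':
        j=min((p[2]+k*np.pi/2 for k in range(-2,3)),key=lambda a:abs(wrap(a-jaw)))
        d=(s[2]-p[2]+np.pi/4)%(np.pi/2)-np.pi/4
    else: j=jaw; d=0
    H=.06 if 'large' in pot else .044; hc=.02 if H==.06 else .016
    g=H-hc/2-.003; zp=g+.155; up=zp+.13
    best=None
    for y in (j-np.pi/2,j+np.pi/2):
        for dd in ([d,d+np.pi/2,d-np.pi/2] if M[pot][0]=='s' else [0,.5,-.5,1,-1,1.5,-1.5]):
            qs=[robot.solve_ik(pos,rot(yy)) for pos,yy in (([*p[:2],up],y),([*p[:2],zp],y),([*s[:2],up],y+dd),([*s[:2],zp],y+dd))]
            if any(q is None for q in qs): continue
            c=max(abs(np.array(q)[5]) for q in qs)+abs(dd)*.5+sum(np.abs(np.array(qs[i])[5]-np.array(qs[i+1])[5]) for i in range(3))
            if best is None or c<best[0]: best=(c,y,dd,qs)
    c,y,dd,qs=best; print("yaw",y,"turn",dd,"j6",[round(q[5],2) for q in qs])
    if dry: return
    robot.grip(opening)
    robot.movep([*p[:2],up],rot(y))
    robot.move_linear([*p[:2],zp+.02],feed=.15)
    hit=robot.move_linear([*p[:2],zp],feed=.06,max_force=10); print("touch going down:",hit)
    if hit: return
    robot.grip(0.02); print("width",robot.current_width())
    robot.move_linear([*p[:2],zp+.02],feed=.06); robot.move_linear([*p[:2],up],feed=.15)
    print("width lifted",robot.current_width())
    robot.move_linear([*s[:2],up],feed=.2,rotation=rot(y+dd))
    robot.pause(.2)
    robot.move_linear([*s[:2],zp+.02],feed=.12); robot.pause(.3)
    print("contact",robot.move_linear([*s[:2],zp+.003],feed=.02,max_force=5), "pot z", robot.current_tcp_pos()[2]-zp)
    robot.grip(opening); robot.pause(.2)
    robot.move_linear([*s[:2],up],feed=.12)
    print("end",robot.current_width(),robot.current_clock())
A=dict(rl=("round_pot_large","round_saucer_large",np.pi/2*0,.085),rs=("round_pot_small","round_saucer_small",0,.07),
 sl=("square_pot_large","square_saucer_large",-np.pi/2,.08),ss=("square_pot_small","square_saucer_small",0,.07))
if __name__=="__main__":
    print(ray("top",(341,258),.05),ray("top",(384,230),.05),ray("top",(172,155),.085),robot.current_eef_rot())
    for k in sys.argv[1].split(','): run(*A[k],dry=len(sys.argv)>2)
E
python3 pp.py rl,rs,sl,ss dry
```

```text
[ 0.25728303 -0.27113034] [ 0.34175147 -0.41264793] [0.59545709 0.25808176] [-3.14157316e+00  1.27848878e-05  2.87479932e+00]
yaw 1.5707963267948966 turn 0 j6 [np.float64(-0.3), np.float64(-0.3), np.float64(0.07), np.float64(0.07)]
yaw 1.5707963267948966 turn 0.5 j6 [np.float64(-0.25), np.float64(-0.25), np.float64(0.08), np.float64(0.08)]
yaw 0.2331913922822606 turn 1.3546548469846114 j6 [np.float64(0.61), np.float64(0.61), np.float64(0.54), np.float64(0.54)]
yaw 1.8540133454371652 turn -1.392429233612713 j6 [np.float64(-0.13), np.float64(-0.13), np.float64(0.44), np.float64(0.44)]
```

```bash
python3 pp.py rl && python3 - <<'E'
from h import *
b=[cv2.resize(robot.read_camera(c)[...,::-1][85:385,110:410],None,fx=1.33,fy=1.33) for c in("top","side")]
cv2.imwrite("pics/a1.png",np.hstack(b))
E
```

```text
[ 0.25728303 -0.27113034] [ 0.34175147 -0.41264793] [0.59545709 0.25808176] [-3.14157316e+00  1.27848878e-05  2.87479932e+00]
yaw 1.5707963267948966 turn 0 j6 [np.float64(-0.3), np.float64(-0.3), np.float64(0.07), np.float64(0.07)]
touch going down: False
width 0.0604513848089757
width lifted 0.060329329374161855
contact True pot z 0.005789844811174921
end 0.08484897137540826 13.1
```

View pics/a1.png

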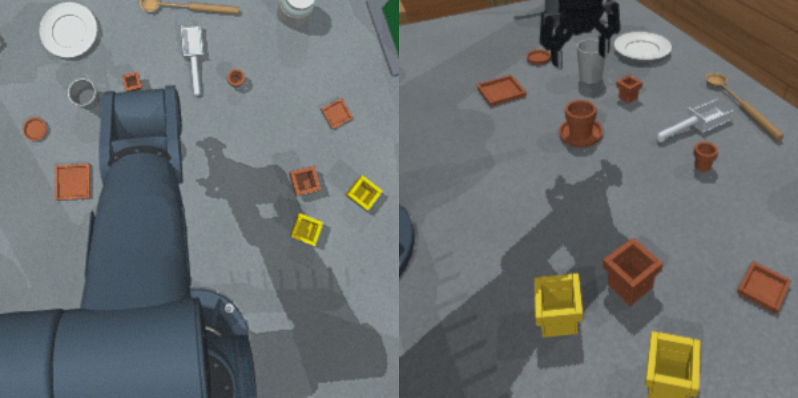

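The side view shows the large round pot standing in its saucer at about (580,120), with nothing else moved. Next is the large square pot.

```bash
cat > snap.py <<'E'
from h import *
import sys
b=[cv2.resize(robot.read_camera(c)[...,::-1][85:385,110:410],None,fx=1.33,fy=1.33) for c in("top","side")]
cv2.imwrite(sys.argv[1],np.hstack(b))
E
python3 pp.py sl && python3 snap.py pics/a2.png
```

```text
[ 0.25728303 -0.27113034] [ 0.34175147 -0.41264793] [0.59545709 0.25808176] [-3.13894459e+00  2.18871344e-04  1.57087383e+00]
yaw 0.2331913922822606 turn 1.3546548469846114 j6 [np.float64(0.61), np.float64(0.61), np.float64(0.54), np.float64(0.54)]
touch going down: False
width 0.058926536561180104
width lifted 0.0593822996633671
contact True pot z 0.0054581410087181925
end 0.07986079364933608 24.8333
```

View pics/a2.png

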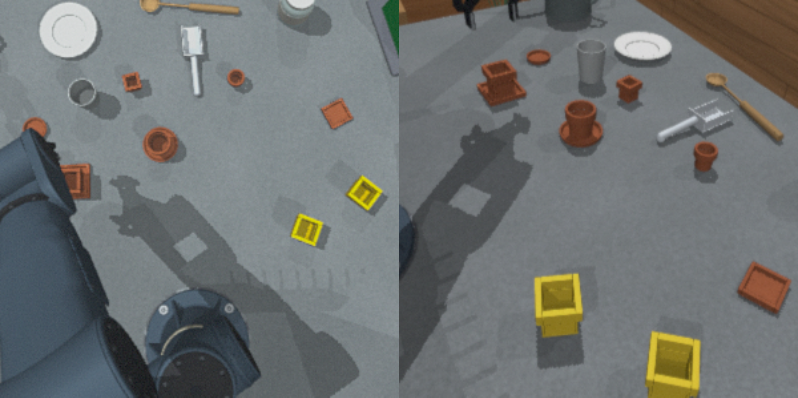

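The large square pot stands square in its saucer (side view 500,80), and the yellow look-alikes are untouched. Next is the small square pot.

```bash
python3 pp.py ss && python3 snap.py pics/a3.png
```

```text
[ 0.25728303 -0.27113034] [ 0.34175147 -0.41264793] [0.59545709 0.25808176] [-3.13922440e+00  1.41896126e-03  1.58783536e+00]
yaw 1.8540133454371652 turn -1.392429233612713 j6 [np.float64(-0.13), np.float64(-0.13), np.float64(0.44), np.float64(0.44)]
touch going down: False
width 0.041839251580972736
width lifted 0.041765805920685226
contact True pot z 0.00564551857975229
end 0.07021217785018584 36.2167
```

View pics/a3.png

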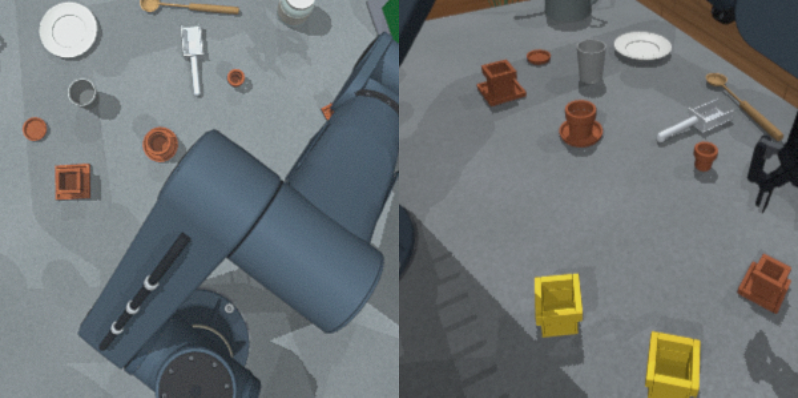

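The small square pot is seated in its saucer (side view 768,280). The last one is the small round pot; after it I check with everything in view.

```bash
python3 pp.py rs && cat > m2.py <<'E'
from h import *
import json
robot.movep([0.28,0.0,0.5],[np.pi,0,np.pi/2]) if False else None
q=list(robot.current_joint_positions()); q[0]=2.3; robot.set_joints(q)
ims={c:robot.read_camera(c) for c in("top","side")}
for c in ims: cv2.imwrite(f"pics/f_{c}.png",ims[c][...,::-1])
print(robot.current_clock())
E
python3 m2.py
```

```text
[ 0.25728303 -0.27113034] [ 0.34175147 -0.41264793] [0.59545709 0.25808176] [-3.13884022e+00  1.32215628e-03  4.61533136e-01]
yaw 1.5707963267948966 turn 0.5 j6 [np.float64(-0.25), np.float64(-0.25), np.float64(0.08), np.float64(0.08)]
touch going down: False
width 0.04234290211309755
width lifted 0.042424669757557064
contact True pot z 0.005720872336592242
end 0.07011237790530447 47.4833
51.075
```

View pics/f_top.png

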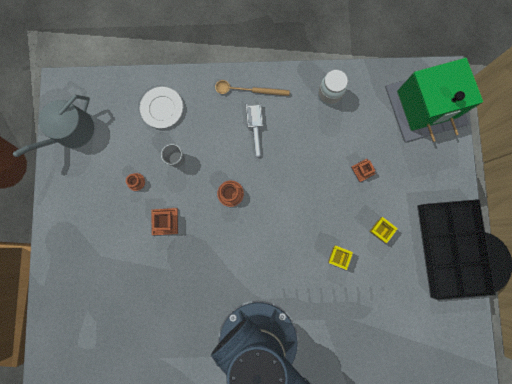

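View pics/f_side.png

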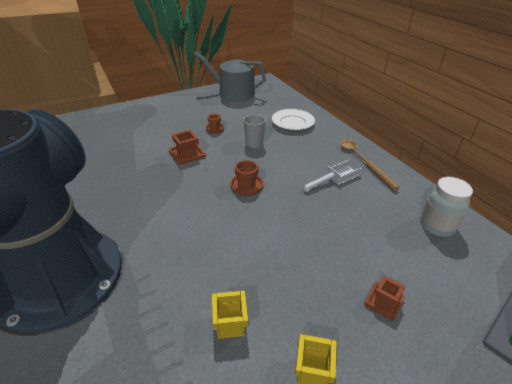

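The wide views show all four pots seated, with the cup and scoop where they were. I check centring by overlaying the ideal poses (pot at its saucer's centre, 5 mm up) on close crops.

```bash
python3 - <<'E'
from h import *
import json
res=json.load(open("res.json"))
rows=[]
for c in("top","side"):
    im=cv2.imread(f"pics/f_{c}.png"); old=cv2.imread(f"pics/{c}0.png"); r=[]
    for k in("round_%s_large","round_%s_small","square_%s_large","square_%s_small"):
        s=res[k%"saucer"]; g=proj(c,[s[0],s[1],.03])[0].astype(int); f=8;w=12 if 0 else 25
        cr=cv2.resize(im[g[1]-w:g[1]+w,g[0]-w:g[0]+w],None,fx=f,fy=f,interpolation=cv2.INTER_CUBIC)[:, :400]
        for n,z0,col in((k%"saucer",0,(255,255,0)),(k%"pot",.005,(0,255,0))):
            for q in polys(n,s,c,z0): cv2.polylines(cr,[np.round((q-g+w+.5)*f-.5).astype(np.int32)],True,col,1)
        r.append(cv2.resize(cr,(200,200)))
    rows.append(np.hstack(r))
    d=cv2.absdiff(im,old).max(2); 
    for nm,(x,y) in dict(cup={"top":(172,155),"side":(254,131)}[c] and {"top":(172,155),"side":(254,131)}[c],scoop={"top":(254,130),"side":(333,176)}[c]).items():
        a=cv2.cvtColor(old,6)[y-28:y+28,x-16:x+16].astype(np.float32);b=cv2.cvtColor(im,6)[y-28:y+28,x-16:x+16].astype(np.float32)
        print(c,nm,"shift px",np.round(cv2.phaseCorrelate(a,b)[0],2))
cv2.imwrite("pics/chk.png",np.vstack(rows))
E
```

```text
top cup shift px [0.03 0.02]
top scoop shift px [-0.03 -0.1 ]
side cup shift px [-0.02 -0.03]
side scoop shift px [ 0.1  -0.06]
```

View pics/chk.png

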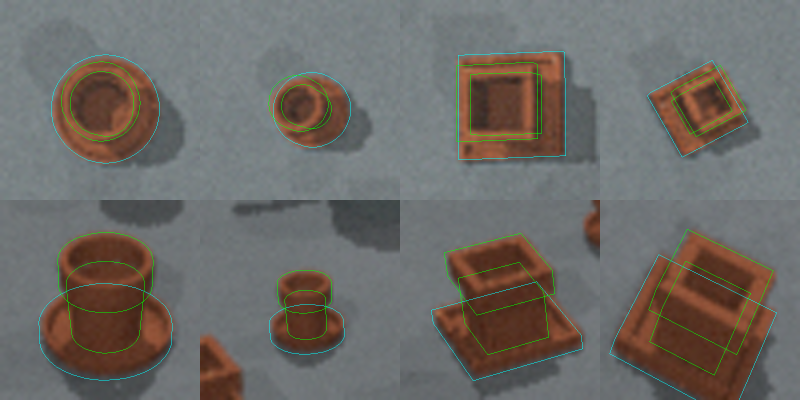

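All four pots match the centred outlines to within about a pixel (roughly 3 mm) in both views. They are upright and aligned, and the cup and scoop shifted by 0.1 px or less.

```bash
python3 -c "
from plant import robot
print(robot.finish_job(), robot.current_clock())"
```

```text
the job is handed in; nothing more can be done
the job is handed in; nothing more can be done
```

All four terracotta pots now stand in their matching saucers, and I handed the job in at about 51 s of the 120 s allowed. `finish_job` gives no verdict, so the result rests on my own checks.

- **Method:** I fitted each pot's and saucer's known shape to both camera views. I then gripped each pot by its collar, carried it upright, lowered it until it touched, and let go. The square pots were turned to match their saucers. I left the yellow look-alikes alone.
- **Placement:** At release, each pot sat about 5.5–5.8 mm above where it had stood on the bench, against a saucer floor at 5 mm and a limit of 8 mm. In the last pictures from both cameras, the pots matched the centred, upright, aligned outlines to about 1 pixel, roughly 3 mm.
- **Cup and scoop:** They shifted by no more than 0.1 pixel.
- **Robot:** The gripper was open and the arm well clear of everything.
- **Disagreement:** The two cameras put the same things about 2–7 mm apart, worst for the small round saucer. I used the combined fit, which stays within the 12 mm allowed.

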